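# Hang the pipette hanger over the bench rail

### The job

The steel pipette hanger is stowed under the raised shelf with only its slotted ledge sticking out. Draw it out clear of the shelf, stand it upright on the open bench and let go; then take it by its top, lift it and drape it over the rail, square to it and with its ledge on the robot's side, letting go only once the hanger is down on the rail. Leave everything else where it stands.

Things in the scene. Friction and masses are not known exactly. Their poses are not given: they have to be found in the camera images.
- hanger: over-rail pipette hanger of bare bent steel, about 0.45 kg: an inverted-U saddle, 60 mm wide along its y, 125 mm tall, with a ledge towards its -x. Origin: middle of the saddle at foot level, z up; centre of mass near x = y = 0, z = 50 mm. It stands by itself on its two legs; it starts on the bench under the shelf, ledge out of the shelf's front towards the robot
- hanger_top (a point): middle of the flat top of the saddle's crown, 125 mm above its feet (hanger's axes). The crown's flat underside is 5 mm lower, corners sloped. Its two upright legs are 5 mm thick and 113 mm tall, outer faces at x = -22 and +22 mm, clear gap 34 mm. A dark counterweight 12 mm thick, 60 mm wide, 50 mm tall is on the outside foot of the rear (+x) leg
- hanger_ledge (a point): point inside the slotted ledge, at x = -110 mm, z = 37 mm in the hanger's frame (same axes). The ledge is 44 mm wide in y and runs from x = -22 to -150 mm, z = 30 to 44 mm, clear beneath; it can be pinched across its width from above. This point starts about 60 to 75 mm in front of the shelf's edge
- shelf: fixed raised bench shelf: white board with wooden edges on two side panels, 280 mm wide (y; 252 mm inside), 170 mm deep, underside 145 mm, board top 165 mm above the bench (edging 171 mm). Origin at bench level under the middle of its front edge; it extends from x = 0 (front edge) to +170 mm in its own frame; -x points out of it towards the robot
- rail: fixed level aluminium bar, 16 mm diameter, along its own y, top 170 mm above the bench, on two posts with 26 mm clamp blocks at y = -128 and +128 mm and flat feet; 230 mm of free bar between. Origin at bench level under the bar's middle; its -x side faces the robot. Rail left and shelf right, or the other way round
- rail_mid (a point): middle of the bar's length, on top of the bar (170 mm above the bench; same axes as the rail). With the hanger hung, its crown's top is 5 mm above this point's height
- jar: closed white plastic jar, 90 mm wide, 140 mm tall, standing on top of the raised shelf; origin under its middle. Leave it alone
- amber: amber bottle, 56 mm wide, 120 mm tall, standing on top of the raised shelf; origin under its middle. Leave it alone
- slide_box: flat grey slide box, 100 x 34 x 30 mm, on the bench under the shelf beside the hanger (on the shelf's +y side); origin under its middle. Leave it alone
- petri: stack of three closed culture dishes, 62 mm wide, 42 mm tall, on the bench in the middle, between shelf and rail; origin under its middle. Leave it alone
- drip_dish: white dish, 80 mm wide, 14 mm tall, on the bench below the rail; origin under its middle. Leave it there
- pencup: white cup of pens, 84 mm wide, 150 mm tall with pens, at the left of the bench; origin under its middle. Leave it alone
- burner: steel laboratory burner on a round 90 mm foot, 130 mm tall, at the right of the bench; origin under its middle. Leave it alone

How it is judged:
On the way, in this order (a step that is already met when the one before it is completed fails the run):
1. the hanger stands upright on the bench, wholly out in front of the shelf's edge, at rest and let go (x of hanger_top in the frame of shelf below -0.035 m and height (world z) of hanger below 0.008 m and angle between hanger's own z axis and vertical below 0.1 rad and linear speed of hanger below 0.02 m/s and contact force between the fingers and hanger below 0.1 N), for 0.2 s.
2. the hanger is lifted off the bench, gripped at its top (height (world z) of hanger above 0.03 m and distance between the grasp point and hanger_top below 0.05 m and contact force between the fingers and hanger above 1 N), for 0.1 s.
3. the hanger is lowered over the bar, its crown within 8 mm of lying on it, while still held (x of hanger_top in the frame of rail_mid between -0.02 and 0.02 m and y of hanger_top in the frame of rail_mid between -0.1 and 0.1 m and x of hanger_ledge in the frame of rail_mid below -0.07 m and angle between hanger's own z axis and vertical below 0.3 rad and z of hanger_top in the frame of rail_mid between -0.005 and 0.013 m and contact force between the fingers and hanger above 0.3 N), for 0.1 s.
At the end, for the whole second after the job is handed in: The hanger hangs freely on the rail by its crown (top of crown within about 5 mm of its seated height and within 20 mm of the bar sideways), within 100 mm of the bar's middle, tilted less than 0.3 rad, its y axis within 0.3 rad of the bar, ledge on the robot's side, released and at rest (x of hanger_top in the frame of rail_mid between -0.02 and 0.02 m and y of hanger_top in the frame of rail_mid between -0.1 and 0.1 m and x of hanger_ledge in the frame of rail_mid below -0.07 m and angle between hanger's own z axis and vertical below 0.3 rad and z of hanger_top in the frame of rail_mid between -0.005 and 0.01 m and angle between the y axis of hanger and the y axis of rail, either way round below 0.3 rad and linear speed of hanger below 0.03 m/s and angular speed of hanger below 0.3 rad/s and contact force between hanger and rail above 1 N and contact force between the fingers and hanger below 0.1 N); the robot touches nothing.
It fails at once if jar or amber bottle shifted more than 40 mm or tipped over (distance of any of jar, amber from where it was at the start of the episode above 0.04 m or angle between any of jar, amber's own z axis and vertical above 0.5 rad).
It fails at once if slide box shifted more than 40 mm or tipped over (distance of slide_box from where it was at the start of the episode above 0.04 m or angle between slide_box's own z axis and vertical above 0.5 rad).
It fails at once if culture dishes or drip dish shifted more than 40 mm or tipped over (distance of any of petri, drip_dish from where it was at the start of the episode above 0.04 m or angle between any of petri, drip_dish's own z axis and vertical above 0.5 rad).
It fails at once if pen cup or burner shifted more than 40 mm or tipped over (distance of any of pencup, burner from where it was at the start of the episode above 0.04 m or angle between any of pencup, burner's own z axis and vertical above 0.5 rad).
It also fails if it takes over 64 s, if anything falls off the work surface, if the arm or the gripper's body presses on something with over 40 N, if the wrist force passes 120 N, or if a joint passes its speed limit or range.

### The arm

A 6-joint arm with a two-finger parallel gripper is mounted at the origin on the work surface. World frame = base frame: x ahead of the robot, y to its left, z up, the work surface at z = 0. Lengths are in m, angles in rad, forces in N, time in s.
With the tool pointing down it reaches from about 0.425 to 0.925 m from the base axis. Payload 12.5 kg.
Tool frame: the origin (TCP) lies between the finger pads; the fingertips stand 11 mm ahead of it and the grasp point (between the pads) lies 8 mm behind it; z points along the fingers, y is the direction in which the jaws open and shut (so a half turn about z gives the same grasp; the last joint's range is limited). The gripper opens to 85 mm and grips with 20 to 120 N. Pads are 22 mm wide; open, the fingers measure 114 mm over their backs; the gripper's body (76 mm by 85 mm) begins 54 mm behind the grasp point. The pads swing forward as they close: fully open they stand 13 mm farther back than shut.
Start: joints at [1.123, 0.491, 1.559, -0, 1.092, -0.106], TCP at [0.209, 0.589, 0.242] pointing down, gripper open.
Joint ranges: [-3.1, 3.1], [-0.84, 2.19], [0.05, 2.79], [-1.13, 4.28], [0.06, 2.93], [-2.69, 2.69]. Speed limits (rad/s): [2.22, 2.22, 2.79, 3.14, 3.14, 3.14].

### API

Orientations are given as a unit quaternion [w, x, y, z].
In Python, from workcell import telemetry, vision, order gives the robot as it stands.
- The arm moves only by the tool step_arm, never from a script. Its argument "deltas" is one flat list of numbers, 7 for each row, row after row: the shift along the tool's x, y, z normalised to -1 to 1, where 1 is 0.5 m, then the turn, a rotation vector about the tool's x, y, z normalised to -1 to 1, where 1 is 180 degrees, then the gripper's target within -1 to 1 (fully open at 1, half-way at 0, shut at -1). In form: [dx, dy, dz, wx, wy, wz, grip, dx, dy, dz, wx, wy, wz, grip, ...]. A call has exactly 10 rows; each row is the pose to reach, as a shift and turn from the pose commanded when the call began, along the tool's axes at that moment, turning the shorter way round; what a row does not reach only later rows make up. A row lasts 1/10 s, in which the tool goes at most 50 mm and 8.59 degrees, less where a joint would pass 70% of its speed; a pose out of reach is approached as far as the arm can. A call with a number of a shift or a turn outside -1 to 1 is refused whole. A call with a gripper value outside its range is refused whole. The fingers move at their own pace and stop on an object; "squeeze" is the grip in N (left out, the last holds). Time passes only in rows, so rows that repeat a pose let the fingers close, or fill a call up. It gives the time, the measured TCP pose, the force and the opening at its end, in the units of the state.
- telemetry.observe(): the state, without advancing time (a new reading comes with each control period).
- vision.capture(name): name is "scene" or "side" or "wrist"; returns a dict with "image" (420x560x3 uint8, blue, green, red), "fx", "fy", "cx", "cy" (pixels), "rvec" (rotation vector, rad) and "tvec" (3), from world to camera coordinates, as OpenCV has them; the wrist camera has in their place "mount" (4x4, takes a point from camera to tool coordinates, whose origin is the TCP and whose axes are the flange's). Camera axes: x right, y down, z forward; pixel columns grow to the right and rows downward; lengths in m; the calibration is good to about 2 mm. A picture is of the moment at which its call begins: read the wrist's pose just before it. There is no depth.
- order.hand_in(): hands the job in, once; it reports no verdict.
The state is a dict: "clock": time; "joint_positions": joint angles; "qvel": joint speeds; "joint_efforts": joint torques, N m; "eef_pos": TCP position; "tcp_rot": TCP orientation; "force": force on the tool from outside, world axes, zero at the start; "wrist_torque": the same for the moment, N m; "opening": finger opening in m.
Only numpy, scipy, OpenCV 4.12 (cv2) and the standard library are available. Lean on these libraries where they do the work, as an engineer would, in place of code of your own. Each camera call takes 0.05 s, during which the arm holds its last target.

## Working session

There is one attempt and no reset: what is moved stays moved. The work goes in short steps, Python scripts to look and compute and a tool call to move; the robot and the scene stay as the last step left them, time stands still between calls to the robot, and variables do not carry over. Pictures are saved under pics/ and viewed, and the job is handed in when it is done.

Besides the shell and the picture viewer there is one more tool, called after "Request:" as name(argument=value, ...) on one line, values as JSON. step_arm: Moves the arm, as the interface text tells. Its arguments: {"type":"object","properties":{"deltas":{"type":"array"},"squeeze":{"type":"number"}},"required":["deltas"]}

```bash
ls; mkdir -p pics
python3 - <<'E'
from workcell import telemetry, vision
import cv2,numpy as np
s=telemetry.observe()
for k in s: print(k,s[k])
for n in ("scene","side","wrist"):
    c=vision.capture(n); cv2.imwrite(f"pics/{n}0.png",c["image"])
    print(n,{k:np.round(v,4).tolist() for k,v in c.items() if k!="image"})
    np.save(f"pics/{n}0.npy",c,allow_pickle=True)
E
```

```text
pics
clock 0.0
joint_positions [ 1.12338939e+00  4.91526460e-01  1.55945149e+00  9.25991251e-06
  1.09166436e+00 -1.05632516e-01]
qvel [ 1.18175517e-03 -1.94292207e-04  6.52675743e-05 -6.13983743e-05
 -6.11047381e-04 -3.20654076e-04]
joint_efforts [ 1.04068782e-03 -6.18466902e+01 -2.61596489e+01 -9.91594015e-05
  4.20140932e-03 -5.53176704e-06]
eef_pos [0.20938045 0.58866479 0.24174758]
tcp_rot [-1.47234207e-04  1.70058784e-01  9.85433780e-01 -5.03768679e-04]
force [ 0.63428759 -0.91402149 -0.21945682]
wrist_torque [-0.00172119  0.00593653  0.00511154]
opening 0.08598754217242321
scene {'fx': 524.0769, 'fy': 524.0769, 'cx': 281.9868, 'cy': 214.8704, 'rvec': [0.4036, -3.024, 0.5078], 'tvec': [0.5369, 0.202, 1.9654]}
side {'fx': 386.866, 'fy': 386.866, 'cx': 287.3644, 'cy': 202.4892, 'rvec': [2.0482, -0.5991, 0.3115], 'tvec': [-0.5012, 0.2587, 1.163]}
wrist {'fx': 301.5702, 'fy': 301.5702, 'cx': 279.6827, 'cy': 210.6659, 'mount': [[0.001, -0.961, -0.2765, 0.0702], [1.0, 0.0009, 0.0006, 0.0009], [-0.0003, -0.2765, 0.961, -0.1309], [0.0, 0.0, 0.0, 1.0]]}
```

View pics/scene0.png

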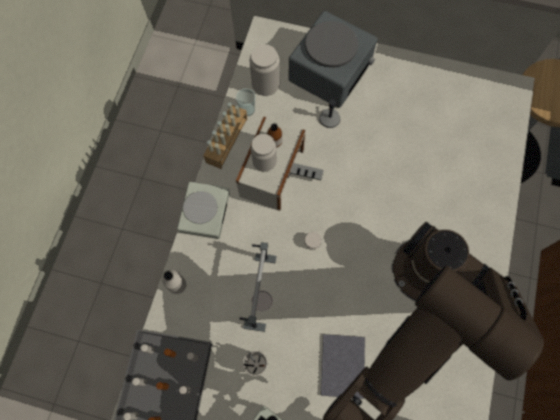

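View pics/side0.png

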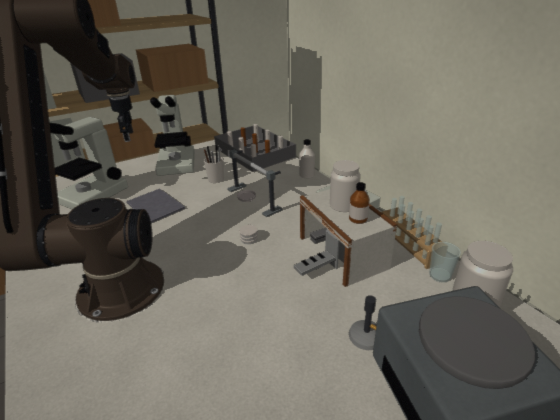

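View pics/wrist0.png

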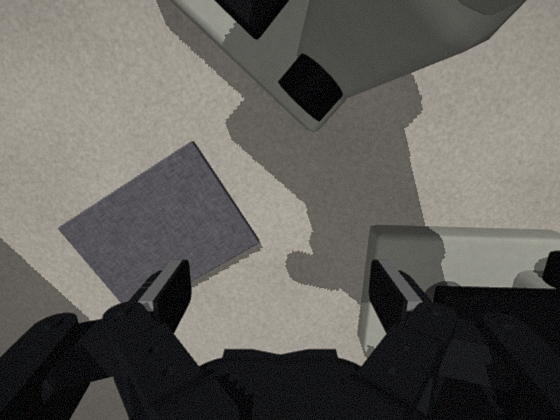

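The scene view shows the shelf around (270,170) with the ledge at about (308,172), and the rail from (263,250) to (252,325). I'll zoom in for the measurements.

```bash
cat > h.py <<'E'
import numpy as np,cv2
from scipy.spatial.transform import Rotation as R
def load(n): return np.load(f"pics/{n}.npy",allow_pickle=True).item()
def cam(c,s=None):
    K=np.array([[c["fx"],0,c["cx"]],[0,c["fy"],c["cy"]],[0,0,1]])
    if "mount" in c:
        q=np.asarray(c["tcp_rot"]);T=np.eye(4);T[:3,:3]=R.from_quat(q[[1,2,3,0]]).as_matrix();T[:3,3]=c["eef_pos"]
        M=T@np.array(c["mount"]); Rc=M[:3,:3]; o=M[:3,3]
    else:
        Rw=cv2.Rodrigues(np.array(c["rvec"],float))[0]; Rc=Rw.T; o=-Rw.T@np.array(c["tvec"],float).ravel()
    return K,Rc,o
def ray(c,uv):
    K,Rc,o=cam(c); d=Rc@np.linalg.solve(K,[uv[0],uv[1],1.0]); return o,d/np.linalg.norm(d)
def plane(c,uv,z):
    o,d=ray(c,uv); return o+d*(z-o[2])/d[2]
def tri(c1,u1,c2,u2):
    o1,d1=ray(c1,u1);o2,d2=ray(c2,u2)
    t=np.linalg.lstsq(np.c_[d1,-d2],o2-o1,rcond=None)[0]
    a=o1+d1*t[0];b=o2+d2*t[1]; return (a+b)/2,np.linalg.norm(a-b)
def proj(c,p):
    K,Rc,o=cam(c); q=K@(Rc.T@(np.asarray(p)-o)); return q[:2]/q[2]
def snap(name,out):
    from workcell import telemetry,vision
    s=telemetry.observe(); c=vision.capture(name); c["tcp_rot"]=np.array(s["tcp_rot"]);c["eef_pos"]=np.array(s["eef_pos"])
    np.save(f"pics/{out}.npy",c,allow_pickle=True); cv2.imwrite(f"pics/{out}.png",c["image"]); return c
def crop(n,x0,y0,x1,y1,k,out):
    im=load(n)["image"][y0:y1,x0:x1]; im=cv2.resize(im,None,fx=k,fy=k,interpolation=cv2.INTER_CUBIC)
    for x in range((x0+9)//10*10,x1,10):
        cv2.line(im,((x-x0)*k,0),((x-x0)*k,6 if x%50 else 15),(0,0,255),1)
        if x%20==0: cv2.putText(im,str(x),((x-x0)*k,25),0,.4,(0,0,255),1)
    for y in range((y0+9)//10*10,y1,10):
        cv2.line(im,(0,(y-y0)*k),(6,(y-y0)*k),(0,0,255),1)
        if y%20==0: cv2.putText(im,str(y),(8,(y-y0)*k+4),0,.4,(0,0,255),1)
    cv2.imwrite(f"pics/{out}.png",im)
E
python3 - <<'E'
from h import *
crop("scene0",225,110,335,210,7,"s_shelf")
crop("scene0",225,225,335,335,5,"s_rail")
crop("side0",285,160,405,290,5,"d_shelf")
crop("side0",200,120,310,250,4,"d_rail")
E
```

```text
(no output)
```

View pics/s_shelf.png

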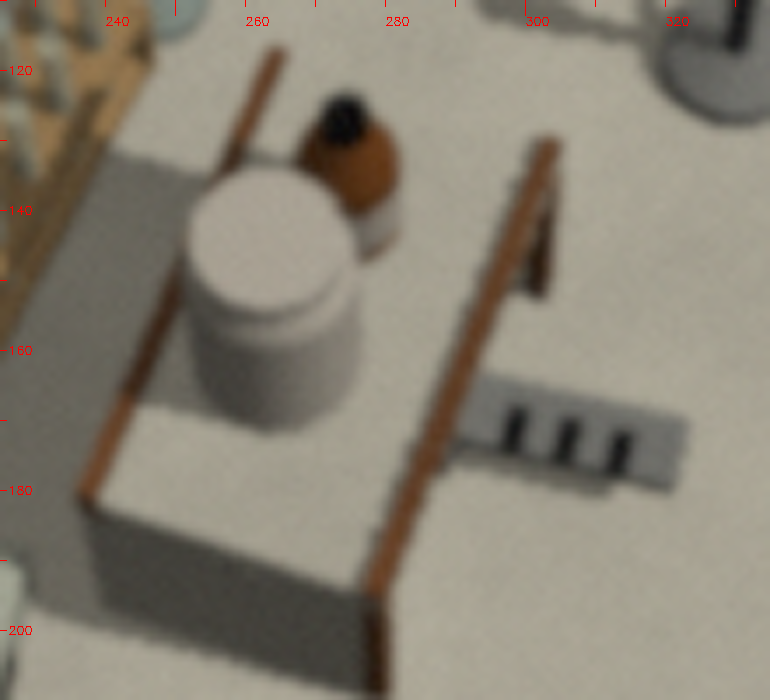

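View pics/d_shelf.png

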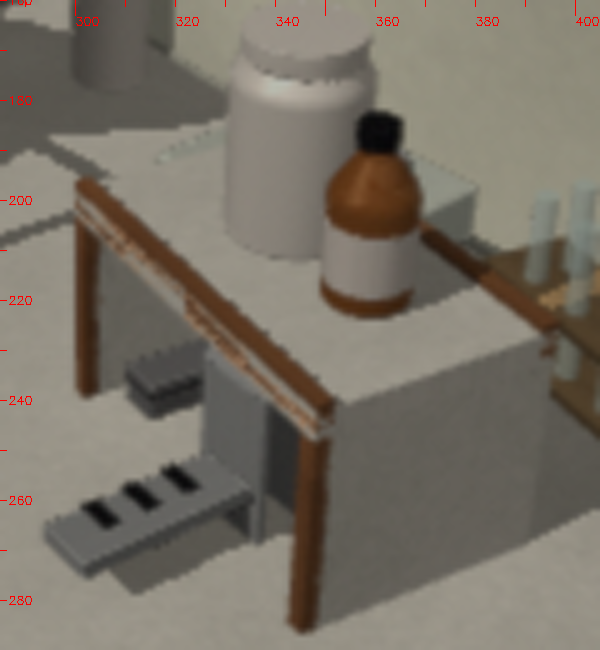

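View pics/s_rail.png

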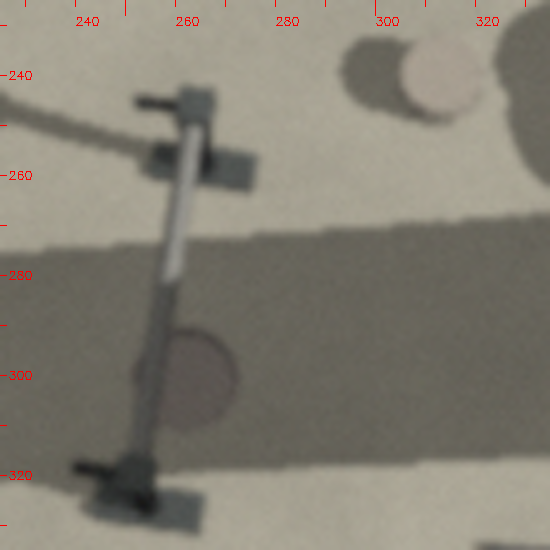

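View pics/d_rail.png

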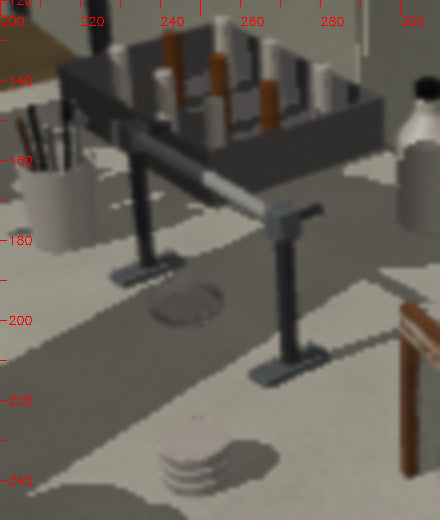

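Run:
```python
from h import *
np.set_printoptions(precision=4,suppress=True)
s=load("scene0");d=load("side0")
print(cam(s)[2],cam(d)[2])
P=lambda n,a,b:print(n,*tri(s,a,d,b))
P("ledge tip L corner(-y)",(323,170),(300.5,275))
P("ledge tip R (+y)",(320.5,180),(292,267))
P("shelf front edge top -y",(302.5,130),(349,241))
P("shelf front edge top +y",(277,194.5),(299.5,196))
for uv in [(302.5,130),(277,194.5)]: print("plane171",plane(s,uv,.171))
for uv in [(323,170),(320.5,180)]: print("tip plane44",plane(s,uv,.044))
P("rail right block",(262.5,246),(268.5,174))
P("rail left block",(251.5,318),(233,153))
for uv in [(262.5,246),(251.5,318)]: print("rail plane",plane(s,uv,.17))
P("petri",(313,239),(248,230))
print("dish",plane(s,(262,301),.014)); print("petri",plane(s,(313,239),.042))
print("burner",plane(s,(330,118),.0)); print("jar",plane(s,(264,143),.31), "amber",plane(s,(274,127),.29))
print("pencup",plane(s,(255,362),.1))
print("slots",[plane(s,u,.044) for u in [(297,171.5),(304.5,173),(312,175)]])
```

```text
[0.39   0.5751 1.9259] [-0.0172 -1.0015  0.8169]
ledge tip L corner(-y) [ 0.4646 -0.2772  0.0337] 1.168302783566676e-05
ledge tip R (+y) [ 0.4634 -0.2331  0.0336] 0.001002591532113784
shelf front edge top -y [ 0.5729 -0.3573  0.1653] 0.00040609032312162517
shelf front edge top +y [ 0.5946 -0.0794  0.1676] 0.0035222510872665257
plane171 [ 0.5724 -0.3544  0.171 ]
plane171 [ 0.5958 -0.079   0.171 ]
tip plane44 [ 0.4642 -0.2726  0.044 ]
tip plane44 [ 0.4635 -0.2289  0.044 ]
rail right block [0.5909 0.1192 0.1663] 0.006392694511276835
rail left block [0.5605 0.3665 0.166 ] 0.0010710587947284692
rail plane [0.5934 0.1188 0.17  ]
rail plane [0.5606 0.3667 0.17  ]
petri [0.4346 0.0086 0.0392] 0.0028290460808531375
dish [0.556  0.2791 0.014 ]
petri [0.4332 0.0099 0.042 ]
burner [ 0.494  -0.5288  0.    ]
jar [ 0.6728 -0.1981  0.31  ] amber [ 0.6595 -0.2768  0.29  ]
pencup [0.5148 0.496  0.1   ]
slots [array([ 0.5608, -0.2399,  0.044 ]), array([ 0.5309, -0.2413,  0.044 ]), array([ 0.5005, -0.2407,  0.044 ])]
```

```bash
cat >> h.py <<'E'
def down(yaw):
    # tool z down, tool x = -(cos,sin)yaw
    c,s=np.cos(yaw),np.sin(yaw)
    return np.array([[-c,s,0],[-s,-c*-1,0],[0,0,-1.]]) 
def delta(p,yaw=None):
    from workcell import telemetry
    s=telemetry.observe(); q=np.array(s["tcp_rot"]); R0=R.from_quat(q[[1,2,3,0]]).as_matrix()
    d=R0.T@(np.array(p)-s["eef_pos"])/0.5
    w=np.zeros(3) if yaw is None else R.from_matrix(R0.T@down(yaw)).as_rotvec()/np.pi
    print(np.round(d,4),np.round(w,4)); return d,w
def st():
    from workcell import telemetry
    s=telemetry.observe(); print(round(s["clock"],2),np.round(s["eef_pos"],4),np.round(s["tcp_rot"],4),"F",np.round(s["force"],2),"op",round(s["opening"],4),"q",np.round(s["joint_positions"],3))
E
python3 - <<'E'
from h import *
print(np.linalg.det(down(.3)),down(.3)@down(.3).T)
delta([.47,.2,.38],0); delta([.46,-.2,.30],0)
E
```

```text
0.8253356149096782 [[1.         0.56464247 0.        ]
 [0.56464247 1.         0.        ]
 [0.         0.         1.        ]]
[-0.7516 -0.558  -0.2759] [-3.000e-04 -1.000e-04 -1.088e-01]
[-1.0009 -1.3183 -0.1153] [-3.000e-04 -1.000e-04 -1.088e-01]
```

```bash
sed -i 's/return np.array(\[\[-c,s,0\].*/return np.array([[-c,-s,0],[-s,c,0],[0,0,-1.]])/' h.py
python3 - <<'E'
from h import *
print(np.linalg.det(down(.3)))
delta([.47,.2,.38],0)
E
```

```text
0.9999999999999999
[-0.7516 -0.558  -0.2759] [-3.000e-04 -1.000e-04 -1.088e-01]
```

Request:
step_arm(deltas=[-0.075,-0.056,-0.1,0,0,-0.02,1,-0.15,-0.11,-0.2,0,0,-0.04,1,-0.225,-0.167,-0.276,0,0,-0.06,1,-0.3,-0.223,-0.276,0,0,-0.08,1,-0.376,-0.28,-0.276,0,0,-0.109,1,-0.45,-0.335,-0.276,0,0,-0.109,1,-0.526,-0.39,-0.276,0,0,-0.109,1,-0.6,-0.446,-0.276,0,0,-0.109,1,-0.676,-0.5,-0.276,0,0,-0.109,1,-0.752,-0.558,-0.276,0,0,-0.109,1])

```text
clock: 1.15
eef_pos: [0.4615, 0.2123, 0.3804]
tcp_rot: [0.0, -0.0, 1.0, 0.0]
force: [0.4, 1.4, 0.0]
opening: 0.0851
```

Run:
```python
from h import *
st();delta([.46,-.2,.30],0)
```

```text
1.15 [0.4615 0.2123 0.3804] [ 1.e-04 -3.e-04  1.e+00  1.e-04] F [0.4  1.37 0.04] op 0.0851 q [ 0.301  0.201  1.629  0.     1.311 -1.271]
[ 0.0036 -0.8246  0.1606] [0.0001 0.0001 0.0002]
```

Run:
```python
from h import *
snap("wrist","w_rail")
```

Request:
step_arm(deltas=[0,-0.1,0,0,0,0,1,0,-0.2,0.02,0,0,0,1,0,-0.3,0.04,0,0,0,1,0.01,-0.4,0.06,0,0,0,1,0.01,-0.5,0.09,0,0,0,1,0.01,-0.6,0.12,0,0,0,1,0.02,-0.7,0.14,0,0,0,1,0.02,-0.8,0.16,0,0,0,1,0.02,-0.8,0.16,0,0,0,1,0.02,-0.8,0.16,0,0,0,1])

```text
clock: 2.2
eef_pos: [0.4507, -0.187, 0.2996]
tcp_rot: [-0.001, 0.001, 1.0, 0.0]
force: [-0.2, -0.6, 0.3]
opening: 0.0851
```

Run:
```python
from h import *
snap("wrist","w_ledge");st()
```

```text
2.25 [ 0.4509 -0.1857  0.3   ] [-3.e-04  4.e-04  1.e+00  4.e-04] F [0.43 0.37 0.02] op 0.0854 q [-0.526  0.233  1.804  0.     1.105 -2.097]
```

View pics/w_rail.png

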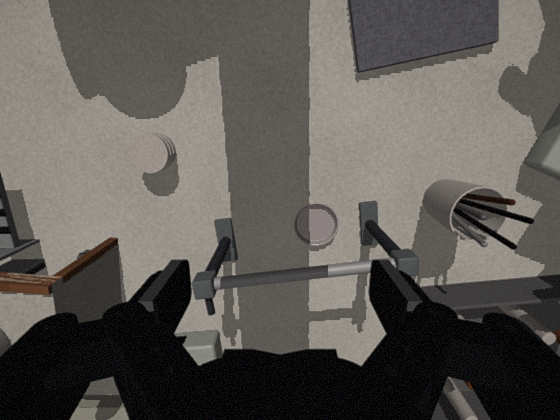

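View pics/w_ledge.png

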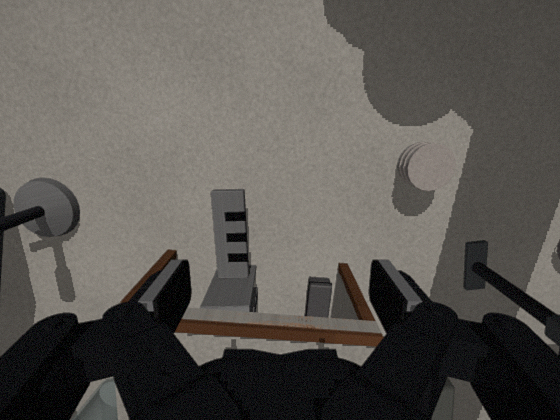

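In the wrist view, the ledge's tip edge runs (212,190)–(244,190) and its root is near (217,277)–(250,277). The shelf's front edge is the brown bar at about y=328. The rail view shows the bar from (215,285) to (395,265).

Run:
```python
from h import *
crop("w_ledge",170,175,390,355,3,"wl")
crop("w_rail",180,190,440,310,3,"wr")
```

```text
(no output)
```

View pics/wl.png

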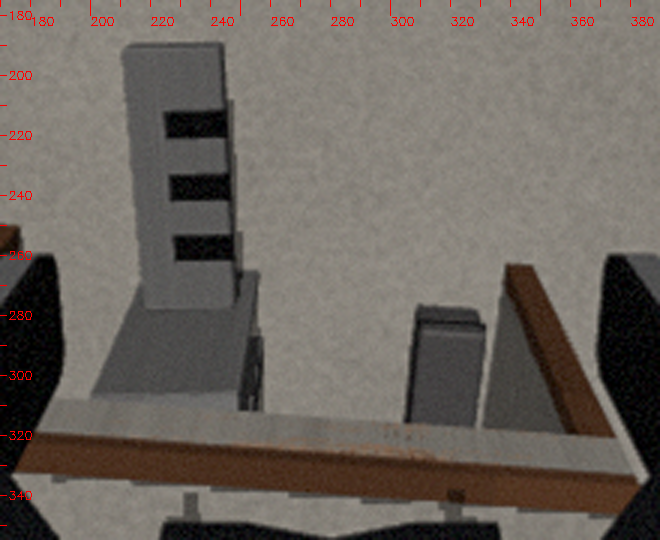

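View pics/wr.png

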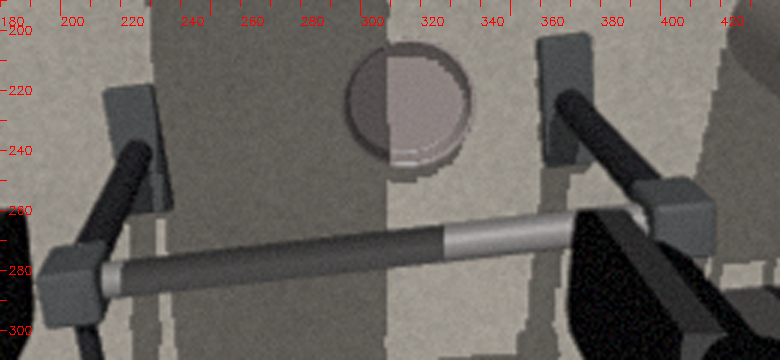

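Run:
```python
from h import *
np.set_printoptions(precision=4,suppress=True)
s=load("scene0");w=load("w_ledge");r=load("w_rail")
P=lambda n,c,a,b:print(n,*tri(s,a,c,b))
for n,u in [("tipL",(211.5,190.5)),("tipR",(243.5,189.5)),("rootL",(218,277)),("rootR",(248.5,277))]: print(n,plane(w,u,.044))
P("tip -y",w,(323,170),(211.5,190.5)); P("tip +y",w,(320.5,180),(243.5,189.5))
P("slot3 mid",w,(312,175),(235,216.5))
P("slot1 mid",w,(297,171.5),(238.5,257.5))
for n,u in [("f1",(195,322)),("f2",(370,332.5))]: print(n,plane(w,u,.171),plane(w,u,.168))
# crown front top edge
print("crown", plane(w,(205,309.5),.120),plane(w,(249.5,312),.12))
d=load("side0")
P("rail blk R",r,(262.5,246),(206,284)); P("rail blk L",r,(251.5,318),(404,262))
for u in [(206,284),(404,262)]: print(plane(r,u,.175))
for u in [(220,282.5),(360,266.5)]: print("bar axis",plane(r,u,.170))
print("dish",plane(r,(316,224),.014))
```

```text
tipL [ 0.4642 -0.275   0.044 ]
tipR [ 0.4629 -0.2331  0.044 ]
rootL [ 0.5898 -0.2737  0.044 ]
rootR [ 0.5899 -0.2303  0.044 ]
tip -y [ 0.465  -0.2759  0.0377] 0.001431593110553811
tip +y [ 0.4645 -0.234   0.033 ] 0.0015621752274605405
slot3 mid [ 0.5021 -0.2465  0.033 ] 0.002653991891952236
slot1 mid [ 0.562  -0.2436  0.0375] 0.0019448518765499201
f1 [ 0.5712 -0.2708  0.171 ] [ 0.5734 -0.2718  0.168 ]
f2 [ 0.5839 -0.0945  0.171 ] [ 0.5862 -0.0935  0.168 ]
crown [ 0.5914 -0.2743  0.12  ] [ 0.5949 -0.2218  0.12  ]
rail blk R [0.5951 0.1156 0.1553] 0.0011984069996863948
rail blk L [0.5591 0.3676 0.1672] 0.004321130558851346
[0.5838 0.1216 0.175 ]
[0.5534 0.3652 0.175 ]
bar axis [0.5845 0.1381 0.17  ]
bar axis [0.562  0.3134 0.17  ]
dish [0.5588 0.2766 0.014 ]
```

Run:
```python
from h import *
st();delta([.498,-.2535,.13],0.01)
```

```text
2.25 [ 0.4509 -0.1857  0.3   ] [-3.e-04  4.e-04  1.e+00  4.e-04] F [0.43 0.37 0.02] op 0.0854 q [-0.526  0.233  1.804  0.     1.105 -2.097]
[-0.0946 -0.1358  0.3399] [ 0.0003 -0.0002 -0.0034]
```

Request:
step_arm(deltas=[-0.03,-0.04,0.06,0,0,-0.0034,1,-0.06,-0.08,0.12,0,0,-0.0034,1,-0.095,-0.136,0.2,0,0,-0.0034,1,-0.095,-0.136,0.27,0,0,-0.0034,1,-0.095,-0.136,0.32,0,0,-0.0034,1,-0.095,-0.136,0.34,0,0,-0.0034,1,-0.095,-0.136,0.34,0,0,-0.0034,1,-0.095,-0.136,0.34,0,0,-0.0034,1,-0.095,-0.136,0.34,0,0,-0.0034,1,-0.095,-0.136,0.34,0,0,-0.0034,1])

```text
clock: 3.25
eef_pos: [0.499, -0.2538, 0.1316]
tcp_rot: [0.001, -0.006, 1.0, -0.001]
force: [0.0, -0.5, 0.4]
opening: 0.0857
```

Run:
```python
from h import *
snap("wrist","w_l2");st();delta([.498,-.2535,.03],0.01)
```

```text
3.3 [ 0.4989 -0.2539  0.1313] [ 7.0e-04 -5.7e-03  1.0e+00 -4.0e-04] F [ 1.15 -0.57 -1.02] op 0.085 q [-0.589  0.538  1.835  0.     0.768 -2.171]
[0.0021 0.0009 0.2026] [-0.0003  0.0005  0.0004]
```

View pics/w_l2.png

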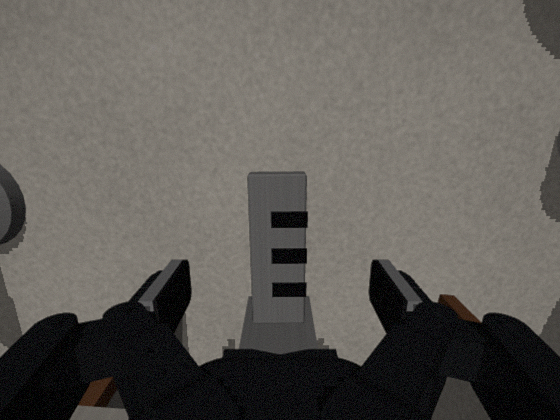

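The ledge's tip edge is at (248,173)–(306,173), centred between the fingers, which sit at about 188 and 371. I'll check its height from the two wrist positions.

Run:
```python
from h import *
np.set_printoptions(precision=4,suppress=True)
w=load("w_ledge");v=load("w_l2")
print(tri(w,(211.5,190.5),v,(248,173)),tri(w,(243.5,189.5),v,(306,173)))
print(plane(v,(248,173),.044),plane(v,(306,173),.044),plane(v,(253,322),.044),plane(v,(303,322),.044))
```

```text
(array([ 0.4658, -0.2772,  0.0349]), np.float64(0.0008221855137513014)) (array([ 0.4642, -0.2338,  0.0382]), np.float64(0.00016702484219006787))
[ 0.4639 -0.2764  0.044 ] [ 0.4634 -0.2342  0.044 ] [ 0.5903 -0.2743  0.044 ] [ 0.5897 -0.2321  0.044 ]
```

Request:
step_arm(deltas=[0,0,0.04,0,0,0,1,0,0,0.08,0,0,0,1,0,-0.001,0.12,0,0,0,1,0,-0.001,0.16,0,0,0,1,0,-0.001,0.19,0,0,0,1,0,-0.001,0.206,0,0,0,1,0,-0.001,0.206,0,0,0,1,0,-0.001,0.206,0,0,0,1,0,-0.001,0.206,0,0,0,-1,0,-0.001,0.206,0,0,0,-1], squeeze=60)

```text
clock: 4.3
eef_pos: [0.4989, -0.2545, 0.028]
tcp_rot: [0.001, -0.006, 1.0, -0.0]
force: [0.1, 1.2, -0.5]
opening: 0.0586
```

Request:
step_arm(deltas=[0,0,0,0,0,0,-1,0,0,0,0,0,0,-1,0,0,0,0,0,0,-1,0,0,0,0,0,0,-1,0,0,0,0,0,0,-1,0,0,0,0,0,0,-1,0,0,0,0,0,0,-1,0,0,0,0,0,0,-1,0,0,0,0,0,0,-1,0,0,0,0,0,0,-1])

```text
clock: 5.3
eef_pos: [0.4986, -0.2543, 0.0273]
tcp_rot: [0.0, -0.006, 1.0, 0.0]
force: [-2.7, -2.7, 4.8]
opening: 0.0432
```

Run:
```python
from h import *
snap("wrist","w_l3");st();delta([.373,-.2547,.028],0.01)
```

```text
5.35 [ 0.4986 -0.2543  0.0273] [ 0.     -0.0056  1.      0.    ] F [-2.66 -1.76  4.27] op 0.043 q [-0.59   0.702  1.893  0.     0.547 -2.172]
[ 0.2512  0.0021 -0.0015] [0.     0.     0.0004]
```

View pics/w_l3.png

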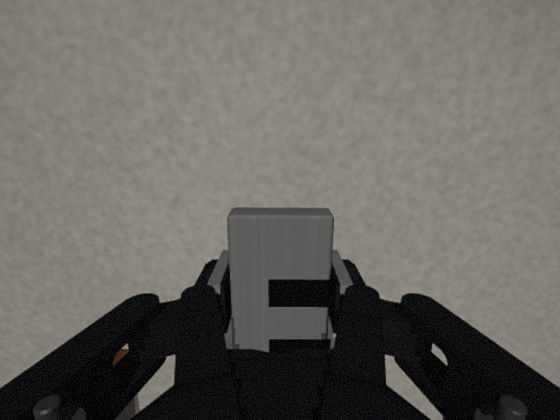

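Ledge gripped: it fills the gap between the pads at (228–333, 210–350), opening 43 mm. Next I'll draw it out 125 mm.

Request:
step_arm(deltas=[0.015,0,0,0,0,0,-1,0.04,0,0,0,0,0,-1,0.07,0,0,0,0,0,-1,0.1,0,0,0,0,0,-1,0.13,0,0,0,0,0,-1,0.16,0,0,0,0,0,-1,0.19,0,0,0,0,0,-1,0.22,0,0,0,0,0,-1,0.24,0,0,0,0,0,-1,0.25,0,0,0,0,0,-1])

```text
clock: 6.35
eef_pos: [0.3727, -0.2556, 0.0273]
tcp_rot: [-0.0, -0.005, 1.0, 0.0]
force: [3.1, 0.5, 1.9]
opening: 0.0432
```

Run:
```python
from h import *
st();snap("side","d_1");crop("d_1",270,170,430,300,4,"d1c")
```

```text
6.35 [ 0.3727 -0.2556  0.0273] [-0.0e+00 -5.4e-03  1.0e+00  1.0e-04] F [3.1  0.52 1.87] op 0.0432 q [-0.748  0.627  2.159  0.     0.356 -2.33 ]
```

View pics/d_1.png

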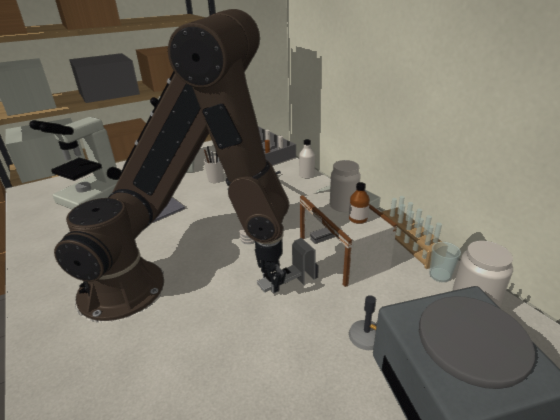

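The hanger is out and upright at about (303,258), clear of the shelf front. Now I'll release it and rise.

Request:
step_arm(deltas=[0,0,0,0,0,0,1,0,0,0,0,0,0,1,0,0,0,0,0,0,1,0,0,0,0,0,0,1,0,0,0,0,0,0,1,0,0,0,0,0,0,1,0,0,-0.02,0,0,0,1,0,0,-0.08,0,0,0,1,0,0,-0.15,0,0,0,1,0,0,-0.22,0,0,0,1])

```text
clock: 7.4
eef_pos: [0.3734, -0.2554, 0.139]
tcp_rot: [-0.0, -0.006, 1.0, 0.0]
force: [0.6, 0.5, -0.0]
opening: 0.0855
```

Run:
```python
from h import *
st();delta([.44,-.25,.33],0.01)
```

```text
7.4 [ 0.3734 -0.2554  0.139 ] [-2.0e-04 -5.7e-03  1.0e+00  2.0e-04] F [ 0.6   0.51 -0.03] op 0.0855 q [-0.746  0.406  2.082  0.     0.654 -2.328]
[-0.1333  0.0095 -0.382 ] [ 0.0001 -0.0001  0.0004]
```

Request:
step_arm(deltas=[0,0,-0.06,0,0,0,1,0,0,-0.14,0,0,0,1,0,0,-0.22,0,0,0,1,-0.02,0,-0.3,0,0,0,1,-0.05,0,-0.36,0,0,0,1,-0.06,0,-0.38,0,0,0,1,-0.06,0,-0.38,0,0,0,1,-0.06,0,-0.38,0,0,0,1,-0.06,0,-0.38,0,0,0,1,-0.06,0,-0.38,0,0,0,1])

```text
clock: 8.4
eef_pos: [0.4031, -0.2552, 0.3262]
tcp_rot: [-0.001, -0.006, 1.0, 0.001]
force: [-0.2, 0.1, -0.3]
opening: 0.0854
```

Run:
```python
from h import *
st();snap("wrist","w_h1")
```

```text
8.4 [ 0.4031 -0.2552  0.3262] [-8.0e-04 -5.5e-03  1.0e+00  7.0e-04] F [-0.2   0.14 -0.25] op 0.0854 q [-0.703  0.193  1.784  0.     1.166 -2.285]
```

View pics/w_h1.png

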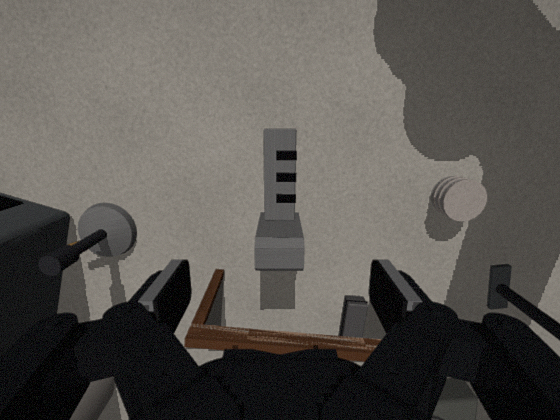

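Run:
```python
from h import *
crop("w_h1",230,190,330,290,6,"wh1c")
```

```text
(no output)
```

View pics/wh1c.png

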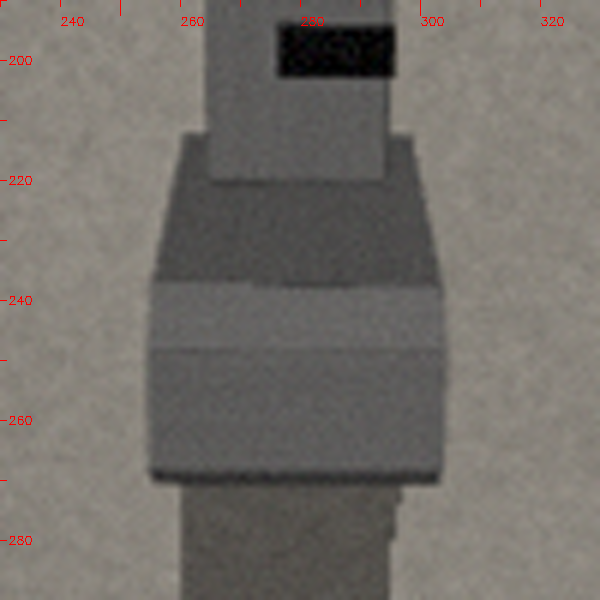

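Run:
```python
from h import *
np.set_printoptions(precision=4,suppress=True)
v=load("w_h1")
for n,u,z in [("front bend L",(254.7,237.3),.113),("front bend R",(303.3,237.3),.113),("top f L",(254.5,248),.125),("top f R",(303.5,248),.125),("top r L",(254.5,268.3),.125),("top r R",(303,268.3),.125),("ledge tipL",(264,129),.044),("tipR",(296,129),.044)]: print(n,plane(v,u,z))
```

```text
front bend L [ 0.466  -0.2836  0.113 ]
front bend R [ 0.4653 -0.2244  0.113 ]
top f L [ 0.475 -0.283  0.125]
top f R [ 0.4743 -0.2248  0.125 ]
top r L [ 0.5015 -0.2833  0.125 ]
top r R [ 0.5008 -0.2245  0.125 ]
ledge tipL [ 0.3395 -0.2754  0.044 ]
tipR [ 0.339 -0.233  0.044]
```

Run:
```python
from h import *
delta([.488,-.254,.24],0.012-np.pi/2)
```

```text
[-0.1698  0.0006  0.1726] [-0.     -0.0006  0.4997]
```

Request:
step_arm(deltas=[-0.03,0,0,0,0,0.045,1,-0.06,0,0,0,0,0.09,1,-0.09,0,0,0,0,0.135,1,-0.12,0,0,0,0,0.18,1,-0.15,0,0,0,0,0.225,1,-0.17,0.001,0,0,0,0.27,1,-0.17,0.001,0,0,0,0.315,1,-0.17,0.001,0,0,0,0.36,1,-0.17,0.001,0,0,0,0.405,1,-0.17,0.001,0,0,0,0.45,1])

```text
clock: 9.45
eef_pos: [0.4884, -0.254, 0.3266]
tcp_rot: [-0.001, 0.647, 0.762, -0.0]
force: [-0.9, 0.7, 0.2]
opening: 0.0852
```

Run:
```python
from h import *
st();delta([.488,-.254,.22],0.012-np.pi/2)
```

```text
9.45 [ 0.4884 -0.254   0.3266] [-6.000e-04  6.474e-01  7.621e-01 -0.000e+00] F [-0.87  0.69  0.24] op 0.0852 q [-0.599  0.307  1.624  0.     1.212 -0.762]
[-1.000e-04 -7.000e-04  2.133e-01] [-0.0003 -0.0002  0.0479]
```

Request:
step_arm(deltas=[0,0,0.03,0,0,0.03,1,0,0,0.08,0,0,0.048,1,0,0,0.13,0,0,0.048,1,0,0,0.16,0,0,0.048,1,0,0,0.173,0,0,0.048,1,0,0,0.173,0,0,0.048,1,0,0,0.173,0,0,0.048,1,0,0,0.173,0,0,0.048,1,0,0,0.173,0,0,0.048,1,0,0,0.173,0,0,0.048,1])

```text
clock: 10.45
eef_pos: [0.4887, -0.2539, 0.2412]
tcp_rot: [0.0, 0.701, 0.713, 0.0]
force: [0.7, 0.1, 0.3]
opening: 0.0858
```

Run:
```python
from h import *
snap("wrist","w_h2");st();delta([.488,-.254,.09],0.012-np.pi/2)
```

```text
10.5 [ 0.4887 -0.2539  0.2411] [3.000e-04 7.008e-01 7.133e-01 1.000e-04] F [0.62 0.51 0.28] op 0.0856 q [-0.599  0.387  1.744  0.     1.01  -0.617]
[-0.     -0.0015  0.3022] [0.0002 0.0001 0.0018]
```

View pics/w_h2.png

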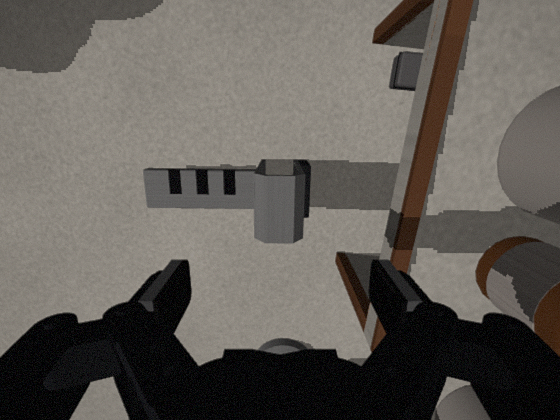

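Run:
```python
from h import *
crop("w_h2",235,145,335,255,5,"wh2c")
```

```text
(no output)
```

View pics/wh2c.png

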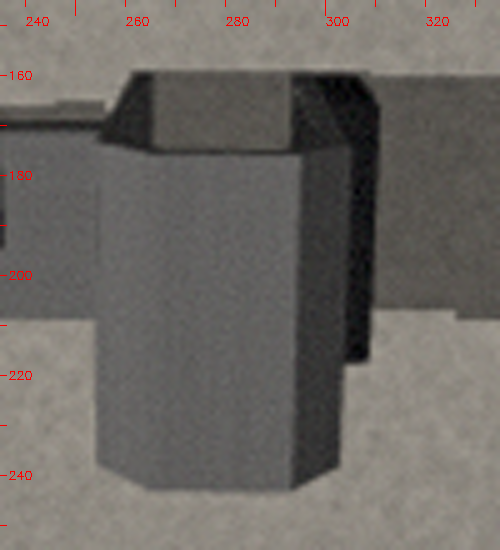

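Crown top corners are at (265.5,175), (294.5,175.5), (264.5,243) and (293,243). It is centred on column 279.5, between the fingers.

Run:
```python
from h import *
np.set_printoptions(precision=4,suppress=True)
a=load("w_h1");b=load("w_h2")
for x,y in [((254.5,248),(264.5,243)),((303.5,248),(265.5,175)),((254.5,268.3),(293,243)),((303,268.3),(294.5,175.5))]: print(tri(a,x,b,y),plane(b,y,.125))
print(plane(b,(254,239),.113),plane(b,(303,239),.113))
```

```text
(array([ 0.476 , -0.2837,  0.1238]), np.float64(0.0013923396873025218)) [ 0.4764 -0.2838  0.125 ]
(array([ 0.4766, -0.2244,  0.1196]), np.float64(0.00021714202738379272)) [ 0.4769 -0.2236  0.125 ]
(array([ 0.5014, -0.2833,  0.1251]), np.float64(1.2898998265232915e-05)) [ 0.5014 -0.2834  0.125 ]
(array([ 0.5011, -0.2241,  0.1241]), np.float64(0.000785625311357446)) [ 0.5008 -0.2236  0.125 ]
[ 0.4662 -0.2849  0.113 ] [ 0.5112 -0.2841  0.113 ]
```

The crown top triangulates to z ≈ 0.123 m (0.125 expected) and its centre is under the TCP. Next: descend, then close.

Request:
step_arm(deltas=[0,0,0.04,0,0,0,1,0,0,0.09,0,0,0,1,0,0,0.14,0,0,0,1,0,0,0.19,0,0,0,1,0,0,0.24,0,0,0,1,0,0,0.28,0,0,0,1,0,0,0.302,0,0,0,1,0,0,0.302,0,0,0,1,0,0,0.302,0,0,0,1,0,0,0.302,0,0,0,-1], squeeze=60)

```text
clock: 11.5
eef_pos: [0.489, -0.2542, 0.0908]
tcp_rot: [0.001, 0.701, 0.713, 0.0]
force: [0.0, -0.3, 0.6]
opening: 0.0732
```

Request:
step_arm(deltas=[0,0,0,0,0,0,-1,0,0,0,0,0,0,-1,0,0,0,0,0,0,-1,0,0,0,0,0,0,-1,0,0,0,0,0,0,-1,0,0,0,0,0,0,-1,0,0,0,0,0,0,-1,0,0,0,0,0,0,-1,0,0,0,0,0,0,-1,0,0,-0.01,0,0,0,-1])

```text
clock: 12.5
eef_pos: [0.4883, -0.2537, 0.0947]
tcp_rot: [-0.0, 0.701, 0.713, -0.0]
force: [-0.2, -0.9, -4.1]
opening: 0.0433
```

Run:
```python
from h import *
snap("wrist","w_h3");st();delta([.49,-.254,.30],0.012-np.pi/2)
```

```text
12.55 [ 0.4886 -0.2539  0.0955] [0.000e+00 7.009e-01 7.133e-01 1.000e-04] F [ 0.32 -0.21 -3.05] op 0.0435 q [-0.599  0.582  1.882  0.     0.678 -0.617]
[-3.000e-04  2.800e-03 -4.091e-01] [ 0.     -0.      0.0018]
```

View pics/w_h3.png

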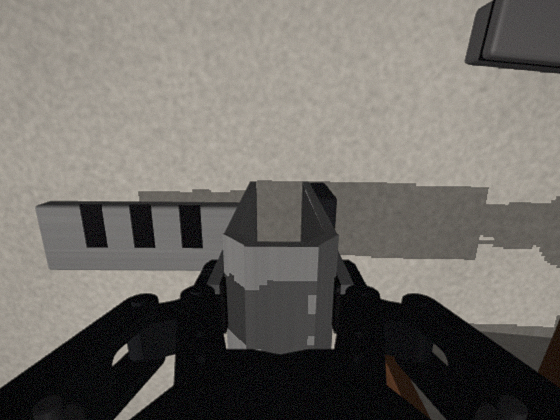

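Gripped at 43.5 mm opening, and the wrist carries about 3–4 N. Now I'll lift.

Request:
step_arm(deltas=[0,0,-0.03,0,0,0,-1,0,0,-0.08,0,0,0,-1,0,0,-0.13,0,0,0,-1,0,0,-0.18,0,0,0,-1,0,0,-0.23,0,0,0,-1,0,0,-0.28,0,0,0,-1,0,0,-0.33,0,0,0,-1,0,0,-0.38,0,0,0,-1,0,0,-0.42,0,0,0,-1,0,0,-0.43,0,0,0,-1])

```text
clock: 13.55
eef_pos: [0.4889, -0.254, 0.3117]
tcp_rot: [0.001, 0.701, 0.713, 0.0]
force: [1.2, -1.1, -5.0]
opening: 0.0432
```

Run:
```python
from h import *
st();delta([.50,.243,.31],0.13-np.pi/2)
```

```text
13.55 [ 0.4889 -0.254   0.3117] [1.400e-03 7.008e-01 7.133e-01 3.000e-04] F [ 1.17 -1.08 -4.95] op 0.0432 q [-0.599  0.318  1.648  0.     1.172 -0.617]
[0.9935 0.0398 0.0019] [ 0.0007  0.0005 -0.0358]
```

Request:
step_arm(deltas=[0.03,0,0,0,0,0,-1,0.09,0,0,0,0,-0.004,-1,0.16,0,0,0,0,-0.008,-1,0.23,0,0,0,0,-0.012,-1,0.3,0,0,0,0,-0.016,-1,0.37,0,0,0,0,-0.02,-1,0.44,0,0,0,0,-0.024,-1,0.51,0,0,0,0,-0.028,-1,0.58,0.01,0,0,0,-0.032,-1,0.65,0.02,0,0,0,-0.036,-1])

```text
clock: 14.55
eef_pos: [0.4918, 0.0732, 0.3086]
tcp_rot: [-0.001, 0.659, 0.752, -0.001]
force: [-0.1, -0.5, -5.3]
opening: 0.0431
```

Run:
```python
from h import *
st();delta([.50,.243,.31],0.13-np.pi/2)
```

```text
14.55 [0.4918 0.0732 0.3086] [-8.000e-04  6.592e-01  7.520e-01 -6.000e-04] F [-0.08 -0.5  -5.26] op 0.0431 q [ 0.015  0.24   1.77   0.     1.133 -0.117]
[ 0.3345  0.0607 -0.0028] [-0.0006 -0.0001  0.0004]
```

Request:
step_arm(deltas=[0.06,0.01,0,0,0,0,-1,0.13,0.02,0,0,0,0,-1,0.2,0.035,0,0,0,0,-1,0.26,0.045,0,0,0,0,-1,0.31,0.055,0,0,0,0,-1,0.335,0.06,0,0,0,0,-1,0.335,0.06,0,0,0,0,-1,0.335,0.06,0,0,0,0,-1,0.335,0.06,0,0,0,0,-1,0.335,0.06,0,0,0,0,-1])

```text
clock: 15.55
eef_pos: [0.5008, 0.2403, 0.3098]
tcp_rot: [0.0, 0.66, 0.751, -0.0]
force: [-0.4, -0.6, -4.3]
opening: 0.0434
```

Run:
```python
from h import *
snap("wrist","w_r1");st();snap("side","d_r1");snap("scene","s_r1")
crop("d_r1",170,80,310,230,4,"dr1c")
```

```text
15.6 [0.5009 0.2405 0.3099] [0.     0.6598 0.7514 0.    ] F [-0.59  0.18 -4.55] op 0.0431 q [0.329 0.328 1.638 0.    1.175 0.199]
```

View pics/w_r1.png

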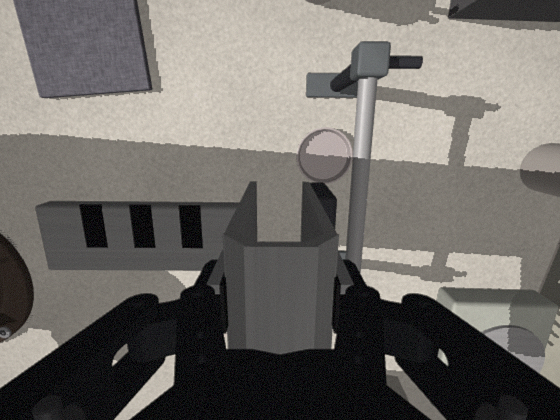

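View pics/dr1c.png

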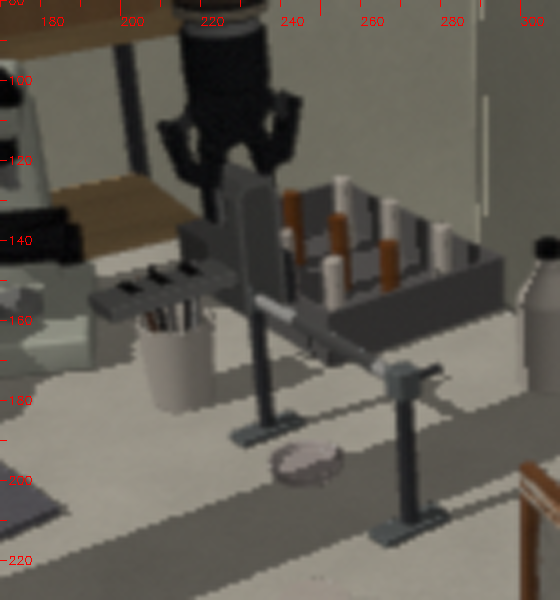

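View pics/s_r1.png

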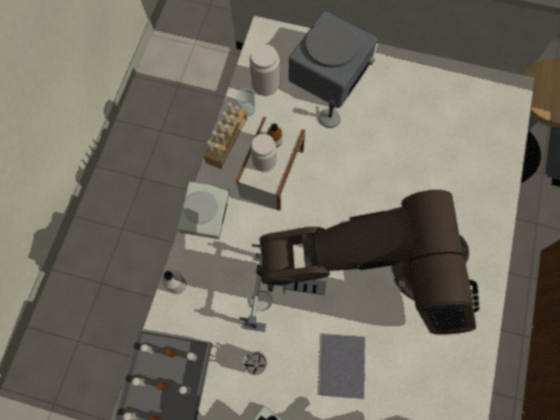

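The new wrist view shows the bar clearly, from (366,80) down to (354,258), beside the held hanger. I'll fit the bar's axis from its edges in two wrist views.

Run:
```python
from h import *
im=cv2.cvtColor(load("w_r1")["image"],cv2.COLOR_BGR2GRAY)
for r in (90,110,130,180,200,220,240): print(r,im[r,340:385].tolist())
crop("w_r1",290,30,430,270,3,"wr1c")
im=cv2.cvtColor(load("w_rail")["image"],cv2.COLOR_BGR2GRAY)
for c in (230,260,300,340,350): print(c,im[255:300,c].tolist())
```

```text
90 [42, 58, 61, 61, 69, 66, 66, 64, 68, 65, 66, 66, 65, 69, 64, 60, 57, 91, 142, 161, 169, 176, 189, 217, 216, 205, 187, 180, 166, 167, 151, 145, 133, 126, 106, 97, 96, 118, 121, 115, 115, 115, 119, 118, 124]
110 [187, 188, 186, 189, 192, 197, 194, 198, 203, 207, 201, 203, 202, 197, 199, 204, 154, 152, 166, 174, 182, 205, 224, 209, 196, 183, 175, 165, 156, 144, 135, 125, 110, 91, 108, 179, 193, 191, 194, 189, 188, 191, 192, 197, 190]
130 [115, 120, 128, 191, 202, 203, 198, 207, 206, 197, 197, 200, 199, 198, 167, 145, 155, 172, 175, 194, 217, 210, 202, 190, 174, 169, 158, 148, 137, 130, 118, 98, 95, 193, 204, 197, 191, 192, 195, 193, 191, 191, 187, 190, 199]
180 [128, 127, 126, 127, 128, 130, 122, 120, 125, 131, 128, 83, 66, 74, 81, 88, 89, 92, 92, 95, 99, 102, 101, 99, 100, 95, 97, 92, 95, 117, 126, 125, 124, 123, 123, 128, 125, 123, 118, 123, 125, 126, 127, 123, 125]
200 [129, 125, 126, 131, 130, 127, 127, 128, 131, 99, 73, 73, 71, 78, 85, 89, 91, 95, 95, 101, 101, 101, 98, 98, 98, 92, 103, 127, 127, 124, 127, 127, 128, 128, 128, 121, 121, 126, 126, 123, 124, 123, 121, 121, 125]
220
[... 742 characters left out ...]
89, 93, 91, 88, 86, 94, 89, 94, 88, 91, 88, 87, 95, 93, 95]
300 [91, 96, 93, 97, 94, 82, 95, 92, 93, 95, 90, 92, 77, 56, 46, 52, 66, 60, 70, 75, 78, 74, 74, 74, 69, 74, 90, 95, 91, 92, 94, 90, 95, 97, 92, 87, 87, 85, 90, 91, 96, 87, 91, 93, 96]
340 [153, 153, 155, 152, 149, 152, 151, 154, 119, 110, 122, 135, 156, 171, 160, 145, 133, 124, 112, 98, 78, 135, 155, 159, 158, 152, 150, 152, 151, 155, 152, 157, 153, 155, 157, 158, 154, 150, 160, 156, 149, 145, 151, 159, 161]
350 [148, 139, 142, 151, 149, 158, 161, 113, 111, 123, 136, 156, 169, 161, 140, 132, 121, 111, 94, 79, 143, 152, 149, 154, 153, 154, 153, 156, 158, 152, 158, 161, 156, 159, 155, 153, 157, 155, 152, 151, 153, 157, 154, 163, 158]
```

View pics/wr1c.png

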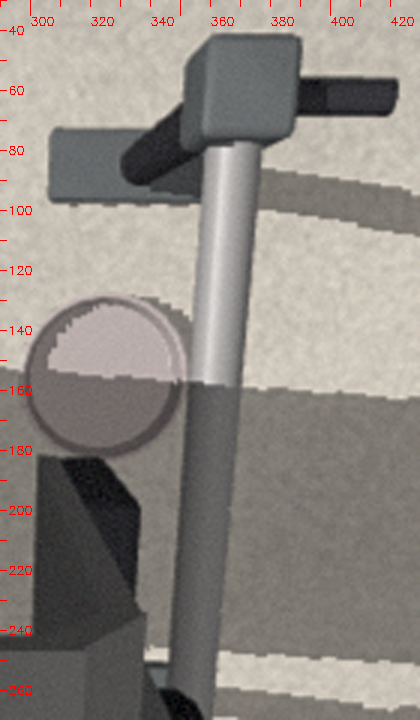

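Run:
```python
from h import *
np.set_printoptions(precision=4,suppress=True)
a=load("w_r1");b=load("w_rail")
A=[(366,90),(365,110),(363.2,130),(359.8,180),(357.7,200),(356.2,220),(354.7,240)]
B=[(230,281.6),(260,278.1),(300,273.8),(340,269.2),(350,268.2)]
def pl(c,U):
    o=cam(c)[2]; D=np.array([ray(c,u)[1] for u in U]); n=np.linalg.svd(D)[2][2]; return n,n@o
n1,d1=pl(a,A);n2,d2=pl(b,B)
d=np.cross(n1,n2);d/=np.linalg.norm(d); d*=np.sign(d[1])
for y in (.12,.243,.36):
    p=np.linalg.solve(np.array([n1,n2,[0,1,0]]),[d1,d2,y]); print("axis",p)
print("dir",d,"yaw",np.arctan2(-d[0],d[1]))
for c,U in((a,[A[0],A[-1]]),(b,[B[0],B[-1]])): print([plane(c,u,.162) for u in U])
# block L centre and free-bar end
print("bar end L",plane(a,(366.5,77),.162),"block top",plane(a,(374,60),.175))
print("bar end R",plane(b,(214,283.3),.162),"blk",plane(b,(206,284),.17))
# held hanger crown: front/rear top corners far end
```

```text
axis [0.5923 0.12   0.1602]
axis [0.5762 0.243  0.1614]
axis [0.5609 0.36   0.1625]
dir [-0.1295  0.9915  0.0093] yaw 0.12987531617161968
[array([0.5623, 0.3484, 0.162 ]), array([0.58  , 0.2111, 0.162 ])]
[array([0.5877, 0.1493, 0.162 ]), array([0.5684, 0.3032, 0.162 ])]
bar end L [0.5605 0.3586 0.162 ] block top [0.5606 0.3695 0.175 ]
bar end R [0.5902 0.1285 0.162 ] blk [0.5867 0.1202 0.17  ]
```

The two-view bar axis is z = 0.161 m (0.162 expected), yaw 0.130, x = 0.576 at the bar's middle, y ≈ 0.243. I'll move over it and go partway down.

Run:
```python
from h import *
st();delta([.5762,.243,.31],0.13-np.pi/2)
```

```text
15.7 [0.5009 0.2407 0.3099] [0.000e+00 6.597e-01 7.515e-01 1.000e-04] F [ 0.93  0.83 -4.22] op 0.0432 q [0.329 0.328 1.638 0.    1.175 0.199]
[-0.0149  0.15   -0.0002] [ 0.0001 -0.     -0.    ]
```

Request:
step_arm(deltas=[0,0.03,0,0,0,0,-1,-0.005,0.06,0,0,0,0,-1,-0.01,0.09,0,0,0,0,-1,-0.015,0.12,0,0,0,0,-1,-0.015,0.14,0,0,0,0,-1,-0.015,0.15,0,0,0,0,-1,-0.015,0.15,0,0,0,0,-1,-0.015,0.15,0.02,0,0,0,-1,-0.015,0.15,0.03,0,0,0,-1,-0.015,0.15,0.03,0,0,0,-1])

```text
clock: 16.7
eef_pos: [0.5754, 0.2435, 0.2936]
tcp_rot: [-0.001, 0.659, 0.752, -0.001]
force: [0.3, -0.5, -4.1]
opening: 0.0432
```

Run:
```python
from h import *
snap("wrist","w_r2");st();delta([.5762,.243,.20],0.13-np.pi/2)
crop("w_r2",210,150,350,360,3,"wr2c")
```

```text
16.75 [0.5757 0.2435 0.2943] [-3.000e-04  6.594e-01  7.518e-01 -4.000e-04] F [-0.    0.59 -4.5 ] op 0.0431 q [0.295 0.447 1.49  0.    1.206 0.164]
[-0.0011  0.001   0.1886] [-0.0003  0.      0.0003]
```

View pics/w_r2.png

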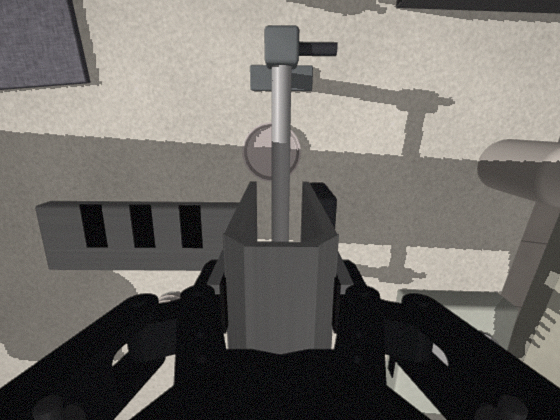

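The bar at columns 272–290 runs centred between the legs (258 and 302), so I'll lower.

Request:
step_arm(deltas=[0,0,0.02,0,0,0,-1,0,0,0.05,0,0,0,-1,0,0,0.08,0,0,0,-1,0,0,0.12,0,0,0,-1,0,0,0.16,0,0,0,-1,0,0,0.2,0,0,0,-1,0,0,0.24,0,0,0,-1,0,0,0.265,0,0,0,-1,0,0,0.278,0,0,0,-1,0,0,0.278,0,0,0,-1])

```text
clock: 17.75
eef_pos: [0.576, 0.2435, 0.1552]
tcp_rot: [-0.0, 0.659, 0.752, -0.0]
force: [-0.1, -0.1, -4.4]
opening: 0.0432
```

Run:
```python
from h import *
st();delta([.5762,.243,.142],0.13-np.pi/2)
```

```text
17.75 [0.576  0.2435 0.1552] [-3.000e-04  6.594e-01  7.518e-01 -3.000e-04] F [-0.11 -0.07 -4.38] op 0.0432 q [0.294 0.585 1.647 0.    0.91  0.164]
[-0.001   0.0002  0.0264] [-0.0003  0.      0.0002]
```

Request:
step_arm(deltas=[0,0,0.004,0,0,0,-1,0,0,0.008,0,0,0,-1,0,0,0.012,0,0,0,-1,0,0,0.016,0,0,0,-1,0,0,0.02,0,0,0,-1,0,0,0.023,0,0,0,-1,0,0,0.025,0,0,0,-1,0,0,0.026,0,0,0,-1,0,0,0.026,0,0,0,-1,0,0,0.026,0,0,0,-1])

```text
clock: 18.75
eef_pos: [0.5762, 0.2436, 0.1429]
tcp_rot: [0.0, 0.659, 0.752, 0.0]
force: [0.5, -0.1, -4.7]
opening: 0.0432
```

Run:
```python
from h import *
st()
```

```text
18.75 [0.5762 0.2436 0.1429] [0.000e+00 6.594e-01 7.518e-01 1.000e-04] F [ 0.47 -0.09 -4.71] op 0.0432 q [0.294 0.6   1.657 0.    0.884 0.164]
```

Request:
step_arm(deltas=[0,0,0.001,0,0,0,-1,0,0,0.002,0,0,0,-1,0,0,0.003,0,0,0,-1,0,0,0.004,0,0,0,-1,0,0,0.005,0,0,0,-1,0,0,0.005,0,0,0,-1,0,0,0.005,0,0,0,-1,0,0,0.005,0,0,0,-1,0,0,0.005,0,0,0,-1,0,0,0.005,0,0,0,-1])

```text
clock: 19.75
eef_pos: [0.5762, 0.2435, 0.1404]
tcp_rot: [0.0, 0.659, 0.752, 0.0]
force: [-1.6, -0.6, -1.3]
opening: 0.0434
```

Request:
step_arm(deltas=[0,0,0.001,0,0,0,-1,0,0,0.002,0,0,0,-1,0,0,0.002,0,0,0,-1,0,0,0.002,0,0,0,-1,0,0,0.002,0,0,0,-1,0,0,0.002,0,0,0,-1,0,0,0.002,0,0,0,-1,0,0,0.002,0,0,0,-1,0,0,0.002,0,0,0,-1,0,0,0.002,0,0,0,-1])

```text
clock: 20.75
eef_pos: [0.5762, 0.2436, 0.1403]
tcp_rot: [0.0, 0.659, 0.752, 0.0]
force: [-4.8, -2.4, 8.8]
opening: 0.043
```

Run:
```python
from h import *
st();snap("side","d_r3");crop("d_r3",170,80,310,230,4,"dr3c")
```

```text
20.75 [0.5762 0.2436 0.1403] [3.000e-04 6.594e-01 7.518e-01 4.000e-04] F [-4.82 -2.42  8.82] op 0.043 q [ 0.294  0.603  1.66  -0.     0.878  0.164]
```

View pics/dr3c.png

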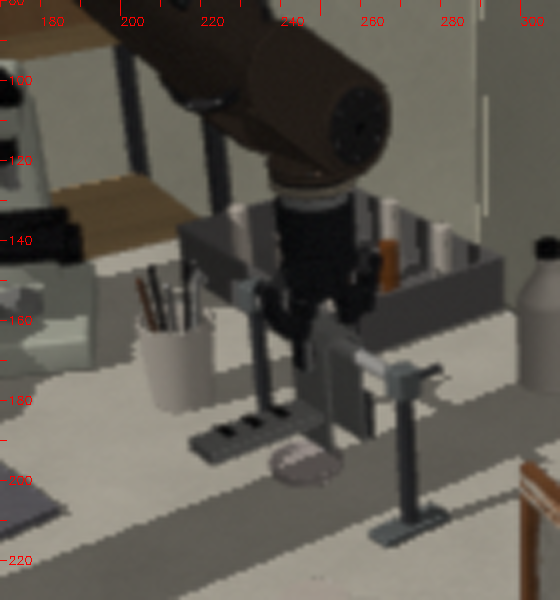

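The crown is down on the bar: the wrist force went from −4.5 to +8.8 N, TCP z is 0.140, and the legs straddle the bar at (250,165). Now I'll release, then retreat straight up.

Request:
step_arm(deltas=[0,0,-0.001,0,0,0,-1,0,0,-0.001,0,0,0,-0.3,0,0,-0.001,0,0,0,0.2,0,0,-0.001,0,0,0,0.5,0,0,-0.001,0,0,0,1,0,0,-0.001,0,0,0,1,0,0,-0.001,0,0,0,1,0,0,-0.001,0,0,0,1,0,0,-0.001,0,0,0,1,0,0,-0.001,0,0,0,1])

```text
clock: 21.8
eef_pos: [0.5761, 0.2435, 0.1398]
tcp_rot: [-0.0, 0.659, 0.752, 0.0]
force: [-1.0, -0.3, -1.4]
opening: 0.0856
```

Run:
```python
from h import *
st();snap("wrist","w_r4")
```

```text
21.8 [0.5761 0.2435 0.1398] [-0.      0.6594  0.7518  0.    ] F [-0.99 -0.32 -1.38] op 0.0856 q [0.294 0.604 1.66  0.    0.878 0.164]
```

View pics/w_r4.png

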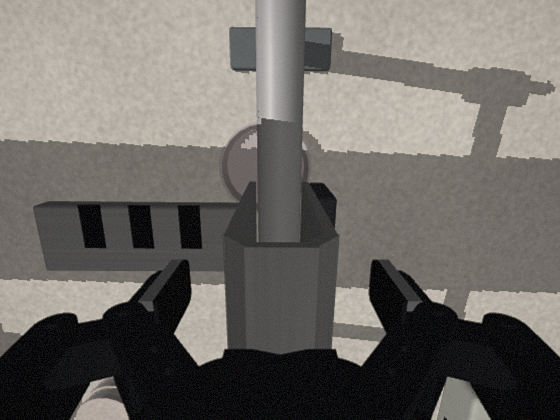

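The fingers are clear on both sides (pads at 185 and 375, hanger at 225–337), and the bar is centred under the crown. Now straight up.

Request:
step_arm(deltas=[0,0,-0.01,0,0,0,1,0,0,-0.03,0,0,0,1,0,0,-0.06,0,0,0,1,0,0,-0.1,0,0,0,1,0,0,-0.15,0,0,0,1,0,0,-0.2,0,0,0,1,0,0,-0.25,0,0,0,1,0,0,-0.3,0,0,0,1,0,0,-0.33,0,0,0,1,0,0,-0.33,0,0,0,1])

```text
clock: 22.85
eef_pos: [0.5765, 0.2437, 0.3079]
tcp_rot: [0.001, 0.659, 0.752, 0.002]
force: [-0.6, 0.1, -0.3]
opening: 0.0853
```

Request:
step_arm(deltas=[0,0,0,0,0,0,1,0,0,0,0,0,0,1,0,0,0,0,0,0,1,0,0,0,0,0,0,1,0,0,0,0,0,0,1,0,0,0,0,0,0,1,0,0,0,0,0,0,1,0,0,0,0,0,0,1,0,0,0,0,0,0,1,0,0,0,0,0,0,1])

```text
clock: 23.85
eef_pos: [0.5761, 0.2435, 0.3048]
tcp_rot: [0.0, 0.659, 0.752, 0.0]
force: [0.3, 0.1, -0.5]
opening: 0.0852
```

Run:
```python
from h import *
st();snap("wrist","w_r5");snap("side","d_r5")
a=load("d_r5")["image"];b=load("w_r5")["image"]
cv2.imwrite("pics/end.png",np.hstack([b[:,:400],cv2.resize(a[100:240,180:320],(400,400)).copy() if 0 else cv2.copyMakeBorder(cv2.resize(a[100:240,180:313],(399,420)),0,0,0,1,0)]))
```

```text
23.85 [0.5761 0.2435 0.3048] [0.000e+00 6.594e-01 7.518e-01 1.000e-04] F [ 0.27  0.06 -0.53] op 0.0852 q [0.294 0.439 1.475 0.    1.228 0.164]
```

View pics/end.png

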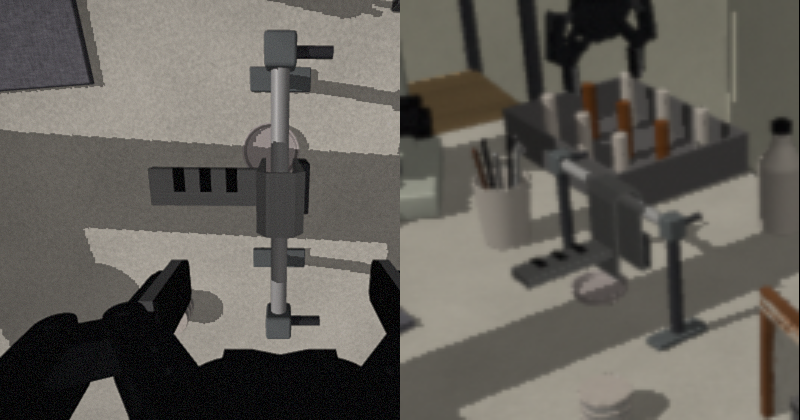

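The hanger hangs square on the bar, with its crown at (257–304, 165–236) in the wrist view, mid-bar, and the ledge to the left, towards the robot. One numeric check, then I'll hand in.

Run:
```python
from h import *
np.set_printoptions(precision=4,suppress=True)
c=load("w_r5")
print("crown ends",plane(c,(280,173),.175),plane(c,(280,236),.175),"ledge tip",plane(c,(150,187),.094))
d=load("d_r5")["image"].astype(int); e=snap("side","d_r6")["image"].astype(int)
print("motion px",(abs(d-e).max(2)[100:240,180:320]>40).sum())
from workcell import order
print(order.hand_in())
```

```text
crown ends [0.573  0.2734 0.175 ] [0.5806 0.2156 0.175 ] ledge tip [0.4285 0.2252 0.094 ]
motion px 0
the job is handed in; nothing more can be done
None
```

The hanger now hangs on the rail and I handed the job in at about 24 s of the 64 s allowed. `hand_in` gives no verdict, so the result below rests on my own checks.

**What I did:**
- I gripped the ledge, slid the hanger about 126 mm out along its own axis and released it standing upright in front of the shelf.
- I re-gripped it across the legs just under the crown, lifted it and carried it to the rail.
- I lowered it until the wrist force went from −4.5 N (carrying it) to +8.8 N (resting on the bar), then opened the fingers and rose clear.

**Last checks:**
- **Position:** the crown's centre is at about (0.577, 0.245), on the bar axis I measured (x about 0.576 there) and about 2 mm from the bar's middle.
- **Alignment:** its yaw is about 0.13 rad, matching the bar, and the ledge tip is about 150 mm towards the robot.
- **At rest:** two side pictures in a row showed no motion, and the wrist force was near zero with the gripper open.
- **Other objects:** I did not measure them again. The last pictures show nothing out of place, but they do not cover everything on the bench.

**Disagreements:**
- **Ledge top:** two-view measurements gave 33–38 mm against the stated 44 mm, because its edge corners are hard to pick out. The grasp was set with room for this.
- **Crown corners:** they came out at 120–125 mm (125 expected).
- **Bar axis:** it came out at 161 mm (162 expected).

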